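Earth the lamp chest, then hold its sprung hatch just under balance

ROBOT

A 6-joint arm with a two-finger parallel gripper is mounted at the origin on the work surface. World frame = base frame: x ahead of the robot, y to its left, z up, the work surface at z = 0. Lengths are in mm, angles in rad, forces in N, time in s.
With the tool pointing down it reaches from about 350 to 875 mm from the base axis. Payload 4.2 kg.
Tool frame: the origin (TCP) lies on the mounting face of the last link; the fingertips stand 173 mm ahead of it and the grasp point (between the pads) lies 155 mm ahead of it; z points along the fingers, y is the direction in which the jaws open and shut (so a half turn about z gives the same grasp; the last joint's range is limited). The gripper opens to 85 mm and grips with 20 to 120 N. Pads are 22 mm wide; open, the fingers measure 114 mm over their backs; the gripper's body (76 mm by 85 mm) begins 54 mm behind the grasp point. The pads swing forward as they close: fully open they stand 13 mm farther back than shut.
Start: joints at [-0.907, 0.385, 0.008, 0, -1.194, -0.259], TCP at [246.16, -574.461, 404.712] pointing down, gripper open.
Joint ranges: [-3.14, 3.14], [-1.21, 2.06], [-1.07, 1.41], [-3.16, 2.05], [-2.99, -0.16], [-3.1, 3.1]. Speed limits (rad/s): [2.79, 2.79, 3.14, 3.14, 3.14, 3.14].

INTERFACE

Orientations are given as a unit quaternion [x, y, z, w].
In Python, from bench import arm gives the robot as it stands. The module is installed in compiled form; this text tells all that it offers.
- The arm moves only by the tool play_rows, never from a script. Its argument "moves" is a list of rows, each a list of 3 entries, a list of its own where there are three numbers: the shift along the world's x, y, z in units of 30 cm (1.0 is 30 cm), then the turn about the world's z in units of 30 degrees (1.0 is 30 degrees), then the gripper's target within -1 to 1 (shut at 1, half-way at 0, fully open at -1). In form: [[[x, y, z], turn, jaw], ...]. A call has 1 to 12 rows; each row is the pose to reach, as a shift and turn from the pose measured when the call began; what a row does not reach only later rows make up. A row lasts 1/8 s, in which the tool goes at most 62.5 mm and 10.7 degrees, less where a joint would pass 70% of its speed; a pose out of reach is approached as far as the arm can. A call with a number of a shift or a turn outside -1 to 1 is refused whole. A call with a gripper value outside its range is refused whole. The fingers move at their own pace and stop on an object; the grip force is fixed at half the most. Time passes only in rows, so rows that repeat a pose let the fingers close. It gives the time, the measured TCP pose, the force and the opening at its end, in the units of the state.
- arm.read_state(): the state, without advancing time (a new reading comes with each control period).
- arm.get_image(name): name is "scene" or "top" or "wrist"; returns a dict with "pixels" (420x560x3 uint8, red, green, blue), "vfov" (degrees; the focal length in pixels is half the picture's height over the tangent of half this angle, whatever the lens; pixels are square), "cx", "cy" (the principal point, pixels), "xyz" and "rotation" of the camera in the world. Camera axes: x right, y up, looking along -z (the intrinsics and any distortion apply to the point x, -y, -z); pixel columns grow to the right and rows downward; lengths in mm; the calibration is good to about 2 mm. A picture is of the moment at which its call begins. There is no depth.
- arm.job_done(): hands the job in, once; it reports no verdict.
Trained networks look in a picture, given as the dict that the camera call returned (one of the last four; its "shot" number tells which), for a name from the list of things; names that differ only in an ending like _2 or _b are one class to them, and where a whole thing is asked for, a point or a joint stands for the part that bears it (a point fixed in the world has none). Each returns a list of dicts, best first, with "conf" (0 to 1); they miss things now and then, are a little off and sometimes report something else, mostly with a low value. They report only what shows in the picture. A call takes as long as a camera call. They do not tell look-alikes from the thing itself.
- arm.look_for(name, picture): "centre" ([x, y, z] in mm, in world coordinates, good to about 4 mm: the middle of the surface that is visible of it).
The state is a dict: "clock": time; "joints": joint angles; "joint_vel": joint speeds; "joint_efforts": joint torques, N m; "position": TCP position; "ee_rot": TCP orientation; "contact_force": force on the tool from outside, world axes, zero at the start; "wrist_torque": the same for the moment, N m; "gripper_width": finger opening in mm.
Only numpy, scipy, OpenCV 4.12 (cv2) and the standard library are available. Lean on these libraries where they do the work, as an engineer would, in place of code of your own. Each camera call takes 0.05 s, during which the arm holds its last target.

TASK

Make the lamp chest safe before a colleague looks inside: take the red earthing probe from its stand, press its tip down on the blue sprung contact and then on the yellow one, and put the probe back upright in its stand. Then take the orange handle, raise the sprung hatch past its balance point without letting it fly up to its stop, bring it back and finish while still holding it steady with the gripper just below the balance point (no more than about fifteen degrees below), so that it would fall shut by itself if let go. Leave everything else on the bench where it is.

Things in the scene. Friction and masses are not known exactly. Their poses are not given: they have to be found in the camera images.
- chest: fixed grey lamp chest, 180 deep (its x) by 240 wide (its y) by 100 high, open on top under the hatch; origin at the centre of its underside on the bench, its front faces its own -x (towards the robot), z up
- hatch (a joint): hinge angle of the chest's aluminium hatch (180 x 240 x 12, 0.95 kg), rad: 0 shut and level, growing as its front edge rises, stop at 1.55. Sprung over centre: balance point at 1.0 rad (57 degrees); below it the hatch falls shut, above it it springs open. It has hardly any friction and does not stay where it is left. Lifting it at the handle takes about 1.6 N when shut, 0.8 N at 0.7 rad, nothing at balance; past it, it pulls away with about 0.8 N at 1.25 rad
- hatch_handle (a point): middle of the orange handle bar on the hatch's front edge: a round bar 12 in diameter, 140 long along the chest's y, 106 above the bench when shut and 220 from the hinge axis, with 34 clear between it and the hatch's edge; two side bars at its ends join it to the hatch. Axes turn with the hatch: x across the hatch towards the hinge, y along the bar, z out of the hatch's upper face
- hatch_hinge (a point): middle of the hatch's hinge axis (along the chest's y), at the chest's far rim: 90 beyond the chest's origin along its x, 106 above the bench; the hatch and its handle lie in the plane through it
- stand: fixed white stand for the probe, a block 60 x 60 x 90 high with a vertical through hole 19 in diameter in the middle of its top; origin at the centre of its underside on the bench
- probe: red earthing probe standing upright in the stand, 90 g nominal: black collar 36 in diameter and 8 thick that rests on the stand's top, above it a round red handle 22 in diameter up to 75 above the origin, below it a steel shaft 8 in diameter; origin on the axis at the collar's underside (90 above the bench when seated), z along the axis towards the handle
- probe_tip (a point): the probe's rounded brass tip, 8 in diameter, on its axis 79 below the probe's origin
- blue_post: fixed round post, 60 in diameter at its foot, with the blue sprung contact on top; origin at the centre of its underside on the bench. It, the yellow post and the stand may each be at any of three places
- blue_top (a point): centre of the top of the blue sprung contact, a disc 28 in diameter, 52 above the bench when up
- blue_contact (a joint): how far the blue contact is pressed down, m: 0 up, 0.006 at its stop; starts to yield at 2.4 N, 6 N at the stop; contact is made from 0.003
- yellow_post: fixed round post like the blue one, with the yellow sprung contact on top; origin at the centre of its underside
- yellow_top (a point): centre of the top of the yellow sprung contact, a disc 28 in diameter, 52 above the bench when up
- yellow_contact (a joint): how far the yellow contact is pressed down, m: as the blue one
- amber_jar: bystander: amber jar, 50 in diameter, 70 high, origin under its centre
- tape_roll: bystander: roll of yellow tape lying flat, 90 in diameter, 24 high, origin under its centre
- sample_bottle: bystander: white bottle with blue cap, 40 in diameter, 90 high, origin under its centre
- beaker: bystander: clear beaker, 70 in diameter, 90 high, origin under its centre
- wash_bottle: bystander: white bottle with red cap, 66 in diameter, 170 high, origin under its centre
- filter_box: bystander: cardboard box 100 x 70 x 50 high, origin under its centre
- cap_jar: bystander: clear jar with white lid, 60 in diameter, 60 high, origin under its centre
Things that resemble listed ones, but are neither listed nor needed, are in the scene too. There is more than one size of the probe; the job needs the smallest.

How it is judged (in metres and radians):
On the way, in this order (a step that is already met when the one before it is completed fails the run):
1. the probe's tip presses the blue contact down (value of joint blue_contact above 0.003 m and contact force between probe and blue_post above 0.5 N and horizontal distance between probe_tip and blue_top below 0.016 m), for 0.1 s.
2. then the probe's tip presses the yellow contact down (value of joint yellow_contact above 0.003 m and contact force between probe and yellow_post above 0.5 N and horizontal distance between probe_tip and yellow_top below 0.016 m), for 0.1 s.
3. the probe is back upright in its stand and let go (horizontal distance between probe and stand below 0.008 m and z of probe in the frame of stand between 0.085 and 0.095 m and angle between probe's own z axis and vertical below 0.15 rad and contact force between the fingers and probe below 0.05 N), for 0.2 s.
4. the hatch is raised past its balance point (above 1.05 rad) (value of joint hatch above 1.05 rad), for 0.1 s.
At the end, for the whole second after the job is handed in: the gripper's fingers hold the hatch still (slower than 0.05 rad/s) between 0.70 and 0.97 rad, just below the balance point at 1.0; nothing else carries it; the probe is seated upright in its stand (within 8 mm of its axis, collar within 5 mm of the stand's top, tilt under 0.15 rad) and not touched (all of step 3 and value of joint hatch between 0.7 and 0.97 rad and velocity of joint hatch between -0.05 and 0.05 rad/s and contact force between the fingers and chest above 0.05 N and contact force between each of probe, amber_jar, tape_roll, sample_bottle, beaker, wash_bottle, filter_box, cap_jar and chest below 0.05 N); the arm keeps its last pose, push and grip.
It fails at once if the hatch flies up to its stop (above 1.45 rad) (value of joint hatch above 1.45 rad).
It fails at once if a bystander is moved by more than 30 mm or tipped (distance of any of amber_jar, tape_roll, sample_bottle, beaker, wash_bottle, filter_box, cap_jar from where it was at the start of the episode above 0.03 m or angle between any of amber_jar, tape_roll, sample_bottle, beaker, wash_bottle, filter_box, cap_jar's own z axis and vertical above 0.4 rad).
It also fails if it takes over 67 s, if anything falls off the work surface, if the arm or the gripper's body presses on something with over 40 N, if the wrist force passes 120 N, or if a joint passes its speed limit or range.

## Working session

There is one attempt and no reset: what is moved stays moved. The work goes in short steps, Python scripts to look and compute and a tool call to move; the robot and the scene stay as the last step left them, time stands still between calls to the robot, and variables do not carry over. Pictures are saved under pics/ and viewed, and the job is handed in when it is done.

Besides the shell and the picture viewer there is one more tool, called after "Emit:" in YAML: its name, and indented under it one key for each argument. play_rows: Moves the arm, as the interface text tells. Shifts and turns lie within -1 to 1; 1 stands for 30 cm of shift or 30 degrees of turn. Its arguments: {"type":"object","properties":{"moves":{"type":"array"}},"required":["moves"]}

```bash
ls; mkdir -p pics; cat > h.py <<'E'
import numpy as np, cv2
from bench import arm
def shot(cam,name):
    p=arm.get_image(cam); cv2.imwrite(f'pics/{name}.png',cv2.cvtColor(p['pixels'],cv2.COLOR_RGB2BGR)); return p
def f(p): return 210/np.tan(np.radians(p['vfov'])/2)
def R(p):
    r=np.array(p['rotation'],float)
    if r.shape==(3,3): return r
    from scipy.spatial.transform import Rotation
    return Rotation.from_quat(r).as_matrix()
def pix2z(p,u,v,z):
    d=R(p)@np.array([(u-p['cx'])/f(p),-(v-p['cy'])/f(p),-1]); o=np.array(p['xyz']); t=(z-o[2])/d[2]; return o+t*d
def proj(p,X):
    c=R(p).T@(np.array(X)-np.array(p['xyz'])); return p['cx']+f(p)*c[0]/-c[2], p['cy']-f(p)*c[1]/-c[2]
E
python3 - <<'E'
from h import *
s=arm.read_state(); print(s)
for c in ['scene','top','wrist']:
    p=shot(c,c+'0'); print({k:v for k,v in p.items() if k!='pixels'})
    for n in ['chest','hatch','hatch_handle','hatch_hinge','stand','probe','blue_post','blue_top','yellow_post','yellow_top','wash_bottle'] if c!='wrist' else ['probe','stand']:
        for r in arm.look_for(n,p)[:4]: print(c,n,np.round(r['centre']),round(r['conf'],2))
E
```

```text
pics
{'clock': 0.0, 'joints': array([-9.07432055e-01,  3.85553694e-01,  6.62200437e-03, -5.35175313e-04,
       -1.19397954e+00, -2.58623434e-01]), 'joint_vel': array([ 0.00039674, -0.00302763,  0.00100128, -0.00136561,  0.00112617,
       -0.00089902]), 'joint_efforts': array([ 4.38600164e-04, -3.92282939e+01,  1.88393980e+01,  4.18600380e+00,
       -4.64276935e-03, -1.46699165e-05]), 'position': array([ 246.08031919, -574.28963531,  403.61602919]), 'ee_rot': array([-2.00895109e-01,  9.79612155e-01,  1.05770136e-03, -2.47648406e-04]), 'contact_force': array([-0.6113318 , -0.21621483, -0.34044346]), 'wrist_torque': array([-0.02377434, -0.00753711,  0.00727942]), 'gripper_width': 85.3980282097077}
{'vfov': 46.896194355901315, 'cx': 277.5851092036838, 'cy': 204.8576428294804, 'xyz': array([1069.55087509, -777.51703022, 1239.10557279]), 'rotation': array([0.31363641, 0.0906433 , 0.27017523, 0.90577113]), 'shot': 1}
scene chest [633. 158. 115.] 0.6
scene chest [ 484. -260.   54.] 0.39
scene hatch [620. 183. 113.] 0.92
scene hatch [ 623. -151.   76.] 0.71
scene hatch_handle [617. 187. 11
[... 739 characters left out ...]
 hatch [614. 198. 111.] 0.95
top hatch_handle [615. 195. 112.] 0.81
top hatch_hinge [621. 202. 113.] 0.71
top stand [ 593. -127.   88.] 0.6
top probe [ 633. -227.  164.] 0.76
top probe [690.  -2. 155.] 0.6
top probe [ 596. -132.  128.] 0.5
top blue_post [ 487. -253.   38.] 0.72
top blue_top [ 486. -262.   51.] 0.51
top yellow_post [ 501. -107.   34.] 0.67
top yellow_top [503. -98.  55.] 0.47
top wash_bottle [ 618. -421.  112.] 0.71
top wash_bottle [ 594. -128.   88.] 0.49
{'vfov': 66.14464600742608, 'cx': 282.7191819107016, 'cy': 210.50951036570987, 'xyz': array([ 179.12127148, -602.62811938,  374.38229254]), 'rotation': array([-0.07910926, -0.11989819,  0.82605614,  0.54497469]), 'shot': 3}
```

View pics/scene0.png

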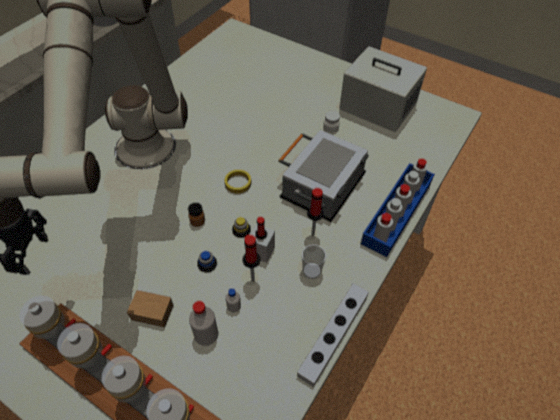

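View pics/top0.png

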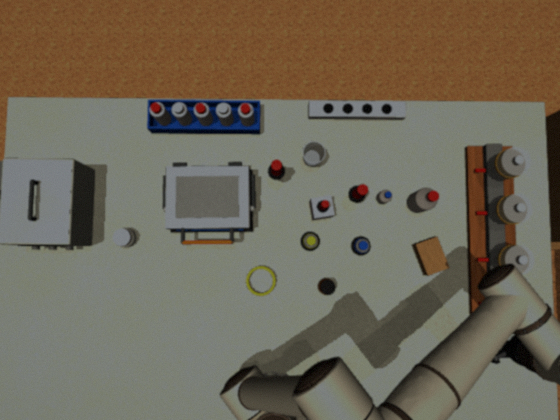

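View pics/wrist0.png

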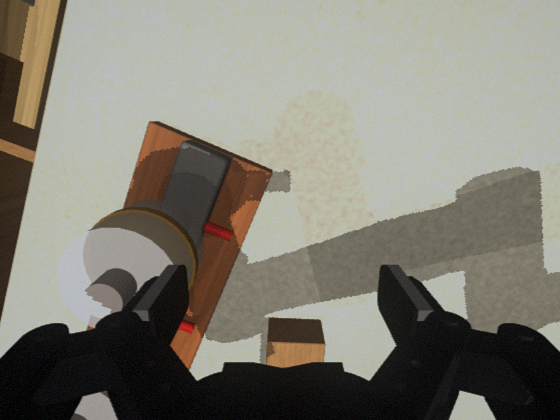

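The scene and top pictures agree. The small red probe is in the white stand at top (324,206), the yellow contact at (311,240) and the blue at (361,245). Two larger probes are at (360,192) and (277,170), and the hatch handle is at (207,241). Next I'll measure these from zoomed crops.

```bash
python3 - <<'E'
import cv2
a=cv2.imread('pics/top0.png'); cv2.imwrite('pics/t1.png',cv2.resize(a[140:300,250:450],None,fx=4,fy=3.75,interpolation=3) if 0 else cv2.resize(a[150:300,250:450],(800,600),interpolation=2))
cv2.imwrite('pics/t2.png',cv2.resize(a[140:260,140:300],(800,600),interpolation=2))
a=cv2.imread('pics/scene0.png'); cv2.imwrite('pics/s1.png',cv2.resize(a[120:300,170:410],(800,600),interpolation=2))
E
```

```text
(no output)
```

View pics/t1.png

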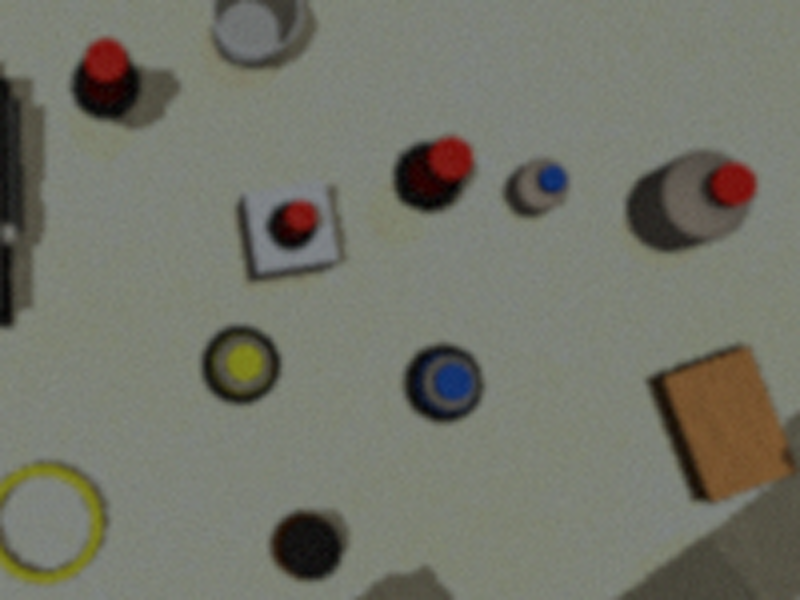

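View pics/t2.png

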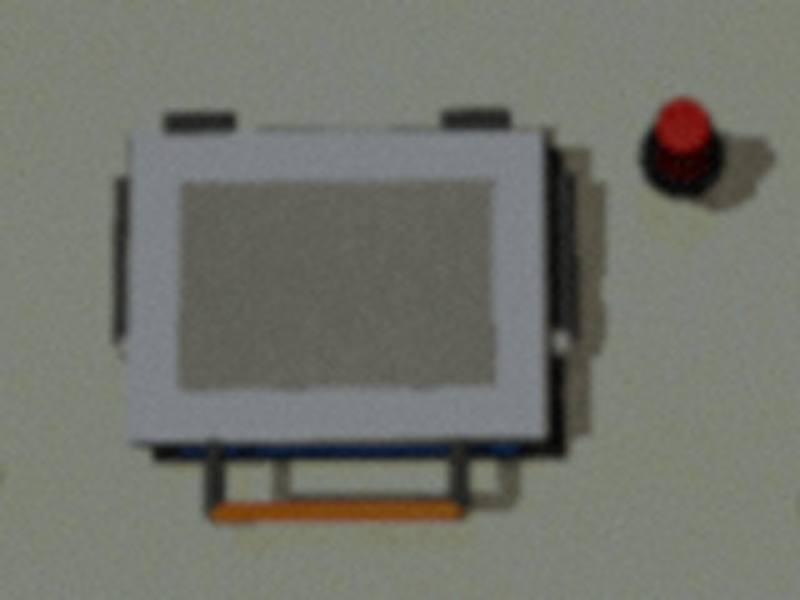

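View pics/s1.png

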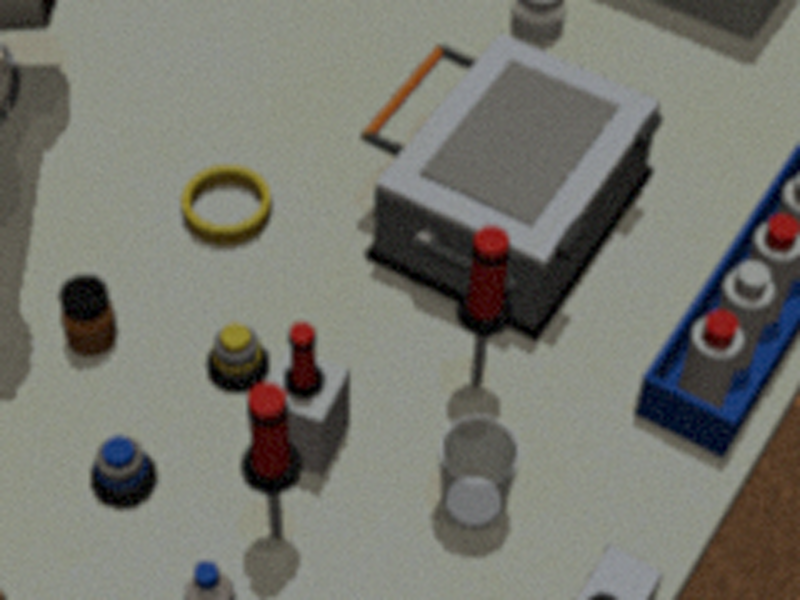

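```bash
cat >> h.py <<'E'
def cent(p,box,lo,hi):
    x0,y0,x1,y1=box
    hsv=cv2.cvtColor(p['pixels'],cv2.COLOR_RGB2HSV)[y0:y1,x0:x1]
    m=cv2.inRange(hsv,np.array(lo),np.array(hi)); ys,xs=np.nonzero(m); return (xs.mean()+x0,ys.mean()+y0,len(xs)) if len(xs) else None
def tri(obs):
    A=np.zeros((3,3));b=np.zeros(3)
    for p,u,v in obs:
        d=R(p)@np.array([(u-p['cx'])/f(p),-(v-p['cy'])/f(p),-1]);d/=np.linalg.norm(d);M=np.eye(3)-np.outer(d,d);A+=M;b+=M@np.array(p['xyz'])
    return np.linalg.solve(A,b)
E
python3 - <<'E'
from h import *
T=arm.get_image('top');S=arm.get_image('scene')
B=([100,130,60],[125,255,255]);Y=([22,110,60],[35,255,255]);O=([5,150,60],[20,255,255]);RD=([0,180,90],[8,255,255])
c=lambda x,y:(x/4+250,y/4+150)
for n,z,tb,sb,col in [('yellow',52,(300,228,322,252),(228,210,252,232),Y),('blue',52,(350,232,374,258),(195,245,218,265),B),('bar',110,(175,230,240,250),(275,130,308,170),O)]:
    a=cent(T,tb,*col);b=cent(S,sb,*col);print(n,a,b,pix2z(T,*a[:2],z).round(1),pix2z(S,*b[:2],z).round(1),tri([(T,*a[:2]),(S,*b[:2])]).round(1))
pt=c(301,217);ps=(170+302*.3,120+330*.3)
print('probe',pix2z(T,*pt,165),pix2z(S,*ps,163),tri([(T,*pt),(S,*ps)]))
print('standtop',[pix2z(T,*c(*q),90).round(1) for q in [(241,193),(332,184),(343,262),(253,279)]])
q=lambda x,y:(x/5+140,y/5+140)
print('bar ends',[pix2z(T,*q(*a),110).round(1) for a in [(210,512),(463,510)]])
print('hatch cor',[pix2z(T,*q(*a),112).round(1) for a in [(133,133),(548,133),(546,441),(128,441)]])
for n,a,z in [('amber',(308,570),60),('bigprobe1top',(450,157),190),('bigprobe2top',(107,60),190),('tape',(45,522),24),('beaker',(255,10),90)]: print(n,pix2z(T,*c(*a),z).round())
E
```

```text
yellow (np.float64(310.47945205479454), np.float64(240.26027397260273), 73) (np.float64(240.63013698630138), np.float64(222.6986301369863), 73) [ 499.9 -107.4   52. ] [ 510.2 -113.2   52. ] [ 502.1 -107.    38.5]
blue (np.float64(362.859375), np.float64(245.140625), 64) (np.float64(205.45762711864407), np.float64(255.4237288135593), 59) [ 486.6 -263.    52. ] [ 493.8 -263.2   52. ] [ 488.8 -262.2   46.1]
bar (np.float64(207.81621621621622), np.float64(241.59459459459458), 185) (np.float64(291.0845070422535), np.float64(147.04225352112675), 71) [491.8 189.6 110. ] [496.3 193.1 110. ] [494.1 191.3 109.8]
probe [ 595.55412373 -140.10540535  165.        ] [ 601.13529783 -134.79847891  163.        ] [ 598.66165888 -137.86366624  164.12577585]
standtop [array([ 621. , -103.9,   90. ]), array([ 628.1, -170.4,   90. ]), array([ 571. , -178.2,   90. ]), array([ 558.1, -112.7,   90. ])]
bar ends [array([489. , 263.2, 110. ]), array([491.2, 118.9, 110. ])]
hatch cor [array([707.2, 312.8, 112. ]), array([709.1,  73. , 112. ]), array([530.8,  71.9, 112. ]), array([529. , 310.6, 112. ])]
amber [ 347. -155.   60.]
bigprobe1top [ 635. -239.  190.]
bigprobe2top [700.  -5. 190.]
tape [379.  38.  24.]
beaker [ 757. -114.   90.]
```

Emit:
play_rows:
  moves:
    - [[0.55, 0.72, 0.1], 1, -1]
    - [[0.55, 0.72, 0.1], 1, -1]
    - [[0.55, 0.72, 0.1], 1, -1]
    - [[0.55, 0.72, 0.1], 1, -1]
    - [[0.55, 0.72, 0.1], 1, -1]
    - [[0.55, 0.72, 0.1], 1, -1]
    - [[0.55, 0.72, 0.1], 1, -1]

```text
clock: 2.33
position: [410.9, -358.7, 434.6]
ee_rot: [-0.448, 0.894, 0.0, -0.0]
contact_force: [-0.1, 0.3, -0.9]
gripper_width: 85.6
```

Emit:
play_rows:
  moves:
    - [[0.3, 0.72, 0.0], 1, -0.2]
    - [[0.3, 0.72, 0.0], 1, -0.2]
    - [[0.3, 0.72, 0.0], 1, -0.2]
    - [[0.3, 0.72, 0.0], 1, -0.2]
    - [[0.3, 0.72, 0.0], 1, -0.2]
    - [[0.3, 0.72, 0.0], 1, -0.2]
    - [[0.3, 0.72, 0.0], 1, -0.2]

```text
clock: 3.2
position: [500.4, -144.1, 434.5]
ee_rot: [-0.663, 0.749, 0.0, -0.0]
contact_force: [-0.1, -0.7, -0.3]
gripper_width: 51.2
```

```bash
python3 - <<'E'
from h import *
s=arm.read_state(); print(s['clock'],s['position'],s['ee_rot'],s['joints'],s['gripper_width'])
p=shot('wrist','w1'); print(p['xyz'],p['rotation'])
for n in ['probe','stand','yellow_top','blue_top']:
    for r in arm.look_for(n,p)[:3]: print(n,r)
for n,X in [('probe',(597,-139,165)),('y',(501,-107,52)),('b',(487,-263,52)),('bar',(491,190,110))]: print(n,proj(p,X))
E
```

```text
3.2 [ 500.39163681 -144.12946818  434.508626  ] [-6.62878809e-01  7.48726633e-01  1.52025191e-04 -3.00477252e-04] [ 3.15019331e-02  1.85506801e-01 -1.95946435e-01  1.61686385e-04
 -1.18999965e+00 -1.53043927e-01] 51.22219347354157
[ 490.89309576 -215.49132072  404.19067034] [-0.00873346 -0.14304616  0.98784203  0.0602466 ]
probe {'centre': [697.9, -6.1, 47.2], 'conf': 0.87}
probe {'centre': [590.6, -141.4, 139.2], 'conf': 0.86}
probe {'centre': [624.2, -232.5, 187.8], 'conf': 0.85}
stand {'centre': [584.0, -153.7, 88.4], 'conf': 0.79}
yellow_top {'centre': [502.6, -108.2, 53.2], 'conf': 0.94}
yellow_top {'centre': [763.0, -116.7, 64.3], 'conf': 0.31}
blue_top {'centre': [495.1, -262.8, 51.7], 'conf': 0.92}
probe (np.float64(161.08052588042807), np.float64(232.4504415966758))
y (np.float64(285.4828740614627), np.float64(214.478549371623))
b (np.float64(280.82651832409476), np.float64(65.70986892628764))
bar (np.float64(322.73806588541976), np.float64(456.68485543935174))
```

View pics/w1.png

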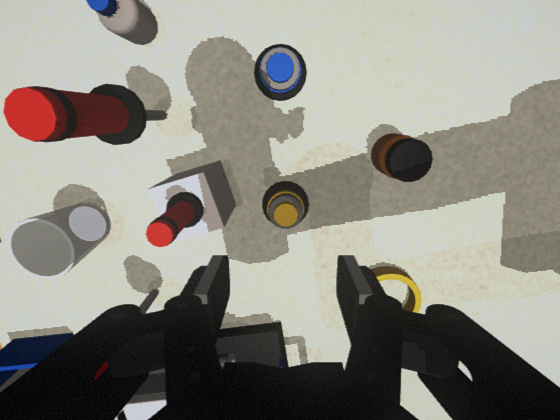

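```bash
python3 - <<'E'
from h import *
import cv2
a=cv2.imread('pics/w1.png'); cv2.imwrite('pics/w1z.png',cv2.resize(a[145:265,130:290],(800,600),interpolation=2))
E
```

```text
(no output)
```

View pics/w1z.png

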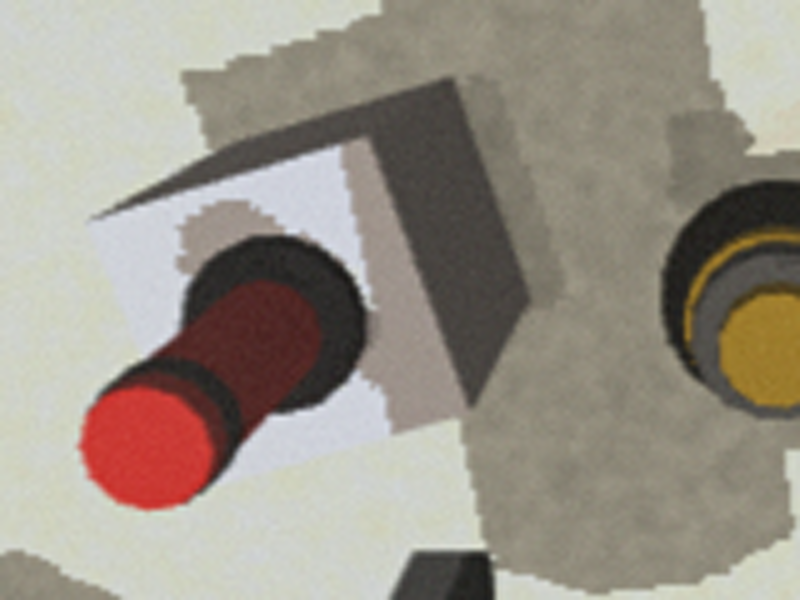

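Emit:
play_rows:
  moves:
    - [[0.32, 0.013, -0.15], 0.25, -0.2]
    - [[0.32, 0.013, -0.15], 0.25, -0.2]
    - [[0.32, 0.013, -0.15], 0.25, -0.2]
    - [[0.32, 0.013, -0.15], 0.25, -0.2]

```text
clock: 3.95
position: [596.4, -139.7, 389.6]
ee_rot: [0.711, -0.703, -0.0, 0.0]
contact_force: [-0.2, 0.5, 0.1]
gripper_width: 51.1
```

```bash
python3 - <<'E'
from h import *
s=arm.read_state(); print(s['clock'],s['position'],s['ee_rot'],s['joints'],s['gripper_width'])
p=shot('wrist','w2'); print(p['xyz'],p['rotation'])
for X in [(597,-139,165),(597,-139,98),(594.5,-141.3,98)]: print(X,proj(p,X))
for i in [70,90,110,130,150]:pass
E
```

```text
3.95 [ 596.41818933 -139.68474896  389.59686445] [ 7.10775244e-01 -7.03419025e-01 -2.05290591e-04  4.30988941e-04] [ 3.39291543e-02  3.74287123e-01 -4.71356408e-02  3.21189804e-04
 -1.15028221e+00 -2.36570928e-02] 51.128491941142265
[ 596.39645937 -211.59835459  359.29724051] [ 8.05276803e-04 -1.43235328e-01  9.89675899e-01 -4.96057210e-03]
(597, -139, 165) (np.float64(280.58910482249405), np.float64(233.14449637433574))
(597, -139, 98) (np.float64(281.0800557961854), np.float64(205.1896302071113))
(594.5, -141.3, 98) (np.float64(284.08383899098567), np.float64(202.5763087636811))
```

View pics/w2.png

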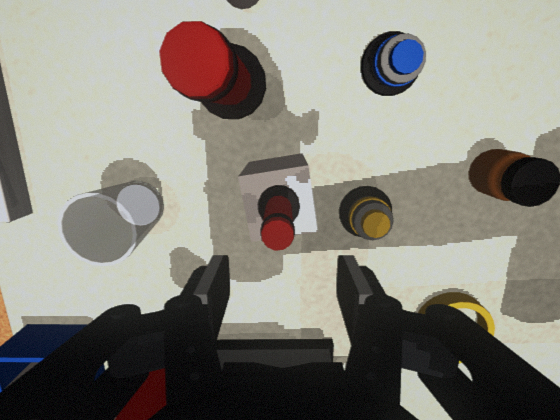

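Emit:
play_rows:
  moves:
    - [[0.005, 0.003, -0.15], 0, -0.2]
    - [[0.005, 0.003, -0.333], 0, -0.2]
    - [[0.005, 0.003, -0.333], 0, -0.2]
    - [[0.005, 0.003, -0.333], 0, -0.2]
    - [[0.005, 0.003, -0.333], 0, 1]
    - [[0.005, 0.003, -0.333], 0, 1]
    - [[0.005, 0.003, -0.333], 0, 1]
    - [[0.005, 0.003, -0.333], 0, 1]
    - [[0.005, 0.003, -0.333], 0, 1]

```text
clock: 5.12
position: [598.3, -138.8, 293.0]
ee_rot: [0.711, -0.703, 0.002, -0.001]
contact_force: [0.2, 0.7, 7.2]
gripper_width: 20.4
```

```bash
python3 - <<'E'
from h import *
s=arm.read_state(); print(s['clock'],s['position'],s['contact_force'],s['gripper_width'])
p=shot('wrist','w3');q=shot('scene','s3')
cv2.imwrite('pics/s3z.png',cv2.resize(cv2.imread('pics/s3.png')[150:300,170:370],(800,600),interpolation=2))
E
```

```text
5.125 [ 598.27246613 -138.76073385  292.96780812] [0.17040655 0.68786321 7.16785393] 20.364449455882955
```

View pics/w3.png

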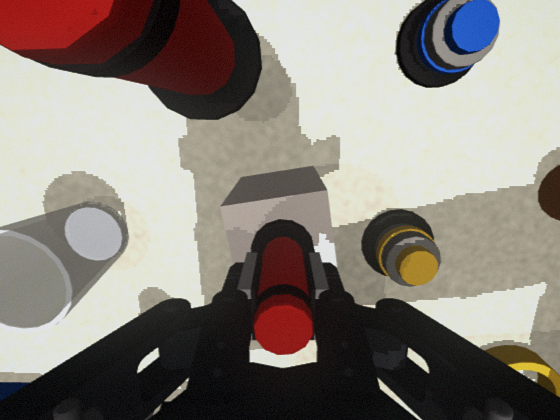

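View pics/s3z.png

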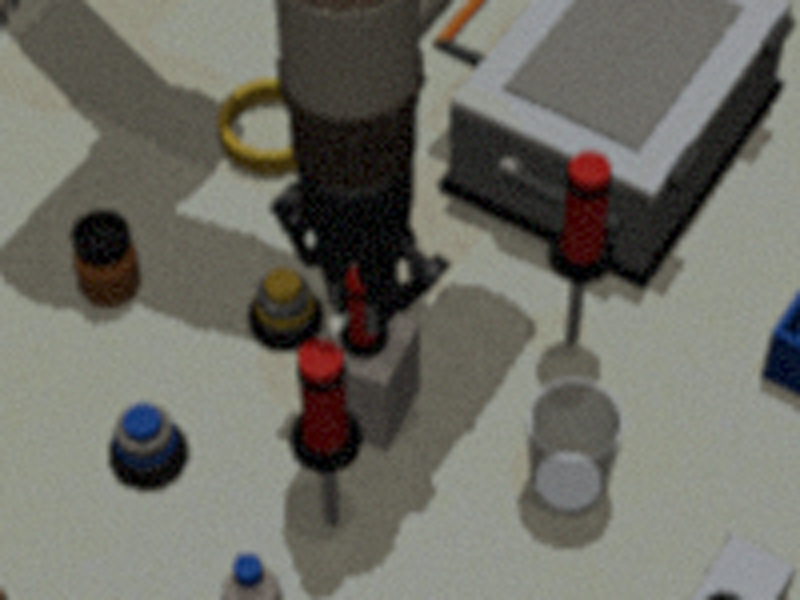

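The wrist view shows the probe held between the pads (handle top at (283,325), width 20.4). I'll lift it and carry it over to blue.

Emit:
play_rows:
  moves:
    - [[0, 0, 0.1], 0, 1]
    - [[0, 0, 0.25], 0, 1]
    - [[0, 0, 0.35], 0, 1]
    - [[0, 0, 0.35], 0, 1]
    - [[-0.37, -0.414, 0.35], 0, 1]
    - [[-0.37, -0.414, 0.35], 0, 1]
    - [[-0.37, -0.414, 0.35], 0, 1]
    - [[-0.37, -0.414, 0.35], 0, 1]
    - [[-0.37, -0.414, 0.2], 0, 1]
    - [[-0.37, -0.414, 0.2], 0, 1]
    - [[-0.37, -0.414, 0.2], 0, 1]

```text
clock: 6.6
position: [488.1, -262.8, 353.6]
ee_rot: [0.712, -0.703, 0.002, -0.001]
contact_force: [0.2, 0.3, -0.5]
gripper_width: 20.4
```

```bash
python3 - <<'E'
from h import *
s=arm.read_state(); print(s['clock'],s['position'],s['contact_force'],s['gripper_width'])
p=shot('wrist','w4');q=shot('scene','s4')
cv2.imwrite('pics/s4z.png',cv2.resize(cv2.imread('pics/s4.png')[150:300,120:320],(800,600),interpolation=2))
x,y,z=s['position']; print(proj(p,(487,-263,52)),proj(p,(x,y,z-282)),proj(q,(487,-263,52)),proj(q,(x,y,z-282)))
E
```

```text
6.6 [ 488.14244825 -262.75071755  353.59530818] [ 0.22745073  0.27761186 -0.47340748] 20.40309862526663
(np.float64(285.0802286465549), np.float64(201.6094566863334)) (np.float64(283.706998897871), np.float64(208.05156974876706)) (np.float64(203.6503165942891), np.float64(254.27431086479322)) (np.float64(203.23047529109442), np.float64(250.70825973191222))
```

View pics/w4.png

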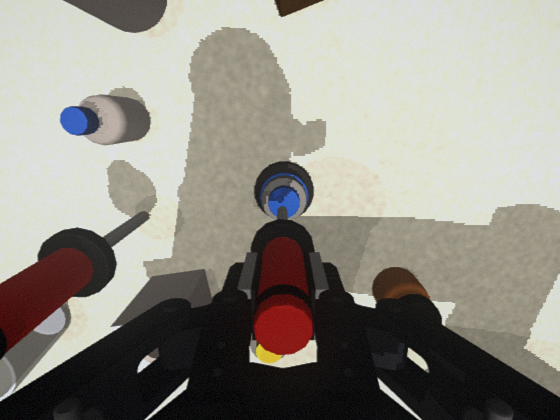

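View pics/s4z.png

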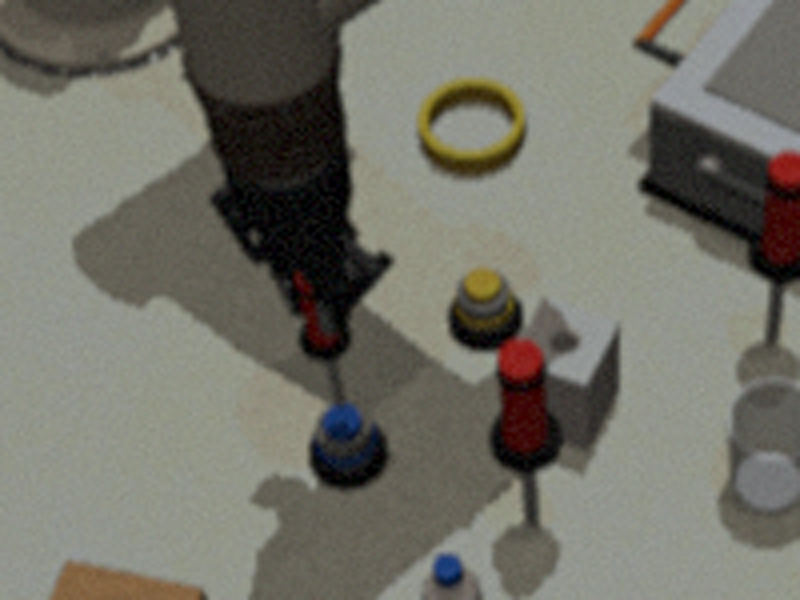

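Wrist view: the tip at (282,208) is over the blue disc at (284,202), where I predicted it. I'll press now.

Emit:
play_rows:
  moves:
    - [[0, 0, -0.05], 0, 1]
    - [[0, 0, -0.07], 0, 1]
    - [[0, 0, -0.082], 0, 1]
    - [[0, 0, -0.082], 0, 1]
    - [[0, 0, -0.082], 0, 1]
    - [[0, 0, -0.082], 0, 1]

```text
clock: 7.45
position: [488.0, -262.8, 330.2]
ee_rot: [0.711, -0.703, 0.003, -0.002]
contact_force: [-1.4, 0.1, 2.6]
gripper_width: 20.8
```

Emit:
play_rows:
  moves:
    - [[0, 0, -0.008], 0, 1]
    - [[0, 0, -0.012], 0, 1]
    - [[0, 0, -0.012], 0, 1]
    - [[0, 0, -0.012], 0, 1]

```text
clock: 7.95
position: [488.0, -262.9, 327.2]
ee_rot: [0.712, -0.703, 0.004, -0.002]
contact_force: [-2.5, 0.8, 6.1]
gripper_width: 20.4
```

```bash
python3 - <<'E'
from h import *
s=arm.read_state(); print(s['clock'],s['position'],s['contact_force'],s['gripper_width'])
p=shot('wrist','w5')
cv2.imwrite('pics/w5z.png',cv2.resize(cv2.imread('pics/w5.png')[150:360,200:400],(760,600),interpolation=2))
x,y,z=s['position']; print(proj(p,(487,-263,52)),proj(p,(x,y,z-282)))
E
```

```text
7.95 [ 488.03240985 -262.86719701  327.21023119] [-2.54602393  0.80050119  6.11453287] 20.35542989734475
(np.float64(285.86808689098467), np.float64(210.54183324969827)) (np.float64(284.58282070284537), np.float64(208.3296763462947))
```

View pics/w5z.png

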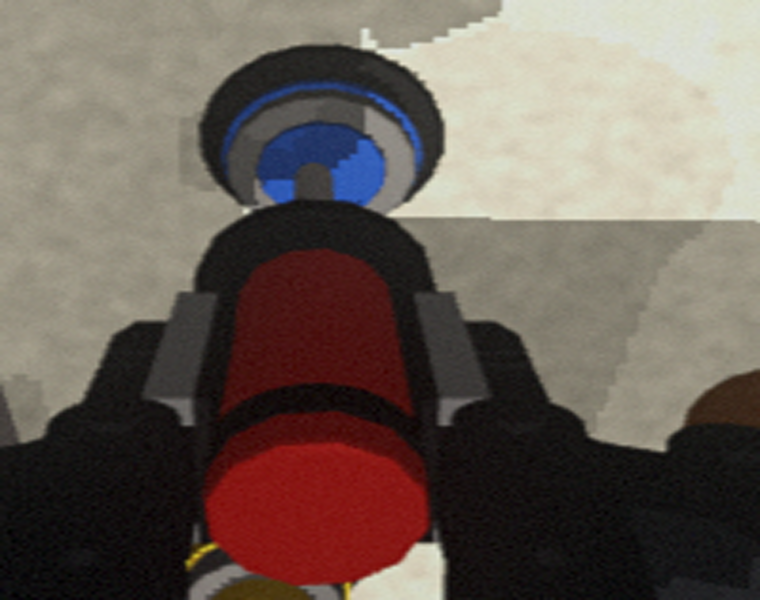

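Blue contact: force about 6.1 N and z near the stop, held for over 0.25 s. Next is yellow.

Emit:
play_rows:
  moves:
    - [[0, 0, 0.1], 0, 1]
    - [[0, 0, 0.14], 0, 1]
    - [[0.0, 0.0, 0.14], 0, 1]
    - [[0.045, 0.52, 0.14], 0, 1]
    - [[0.045, 0.52, 0.14], 0, 1]
    - [[0.045, 0.52, 0.14], 0, 1]
    - [[0.045, 0.52, 0.14], 0, 1]
    - [[0.045, 0.52, 0.09], 0, 1]
    - [[0.045, 0.52, 0.09], 0, 1]

```text
clock: 9.12
position: [500.8, -107.8, 351.8]
ee_rot: [0.711, -0.703, 0.002, 0.0]
contact_force: [0.1, -0.1, -0.7]
gripper_width: 20.5
```

```bash
python3 - <<'E'
from h import *
s=arm.read_state(); print(s['clock'],s['position'],s['contact_force'],s['gripper_width'])
p=shot('wrist','w6')
cv2.imwrite('pics/w6z.png',cv2.resize(cv2.imread('pics/w6.png')[150:360,200:400],(760,600),interpolation=2))
x,y,z=s['position']; print(proj(p,(501,-107,52)),proj(p,(x,y,z-282)))
E
```

```text
9.125 [ 500.77237516 -107.78995487  351.81226285] [ 0.06138432 -0.13080035 -0.7492465 ] 20.541177166069417
(np.float64(282.61993457866777), np.float64(203.5086664779348)) (np.float64(282.83809813194875), np.float64(208.28581483493758))
```

View pics/w6z.png

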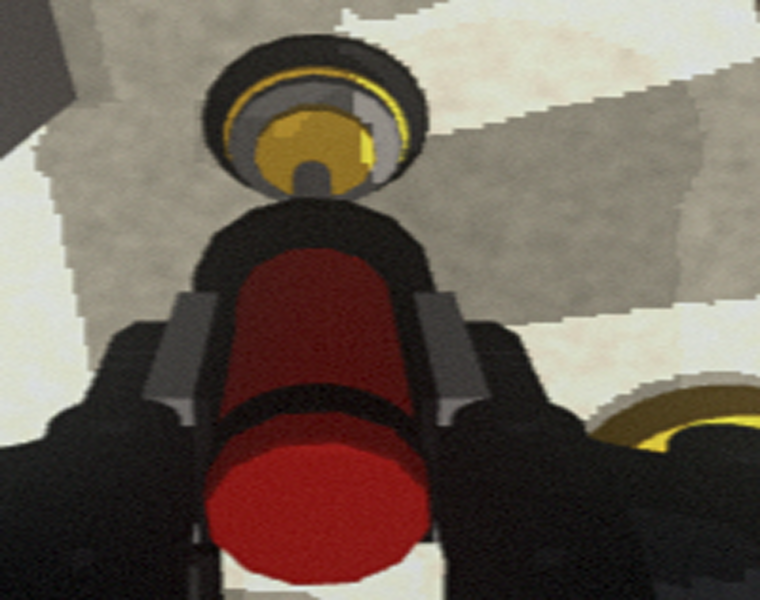

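Emit:
play_rows:
  moves:
    - [[0, 0.0, -0.05], 0, 1]
    - [[0, 0, -0.075], 0, 1]
    - [[0, 0, -0.086], 0, 1]
    - [[0, 0, -0.086], 0, 1]
    - [[0, 0, -0.086], 0, 1]
    - [[0, 0, -0.086], 0, 1]

```text
clock: 9.93
position: [501.1, -108.0, 327.4]
ee_rot: [0.711, -0.703, 0.003, -0.0]
contact_force: [-2.6, -1.1, 4.4]
gripper_width: 20.1
```

Emit:
play_rows:
  moves:
    - [[0, 0.0, -0.008], 0, 1]
    - [[0, 0, -0.01], 0, 1]
    - [[0, 0, -0.01], 0, 1]
    - [[0, 0, -0.01], 0, 1]

```text
clock: 10.42
position: [501.2, -108.1, 326.8]
ee_rot: [0.711, -0.703, 0.004, -0.0]
contact_force: [-3.7, 0.3, 15.4]
gripper_width: 21.1
```

```bash
python3 - <<'E'
from h import *
s=arm.read_state(); print(s['clock'],s['position'],s['contact_force'],s['gripper_width'])
p=shot('wrist','w7')
cv2.imwrite('pics/w7z.png',cv2.resize(cv2.imread('pics/w7.png')[150:360,200:400],(760,600),interpolation=2))
x,y,z=s['position']; print(proj(p,(501,-107,46)),proj(p,(x,y,z-281.5)))
E
```

```text
10.425 [ 501.23857694 -108.13059564  326.80646909] [-3.67083142  0.32418455 15.4200729 ] 21.110687922961365
(np.float64(284.2479484635748), np.float64(210.70920473805944)) (np.float64(283.9735223192625), np.float64(209.12824707577488))
```

View pics/w7z.png

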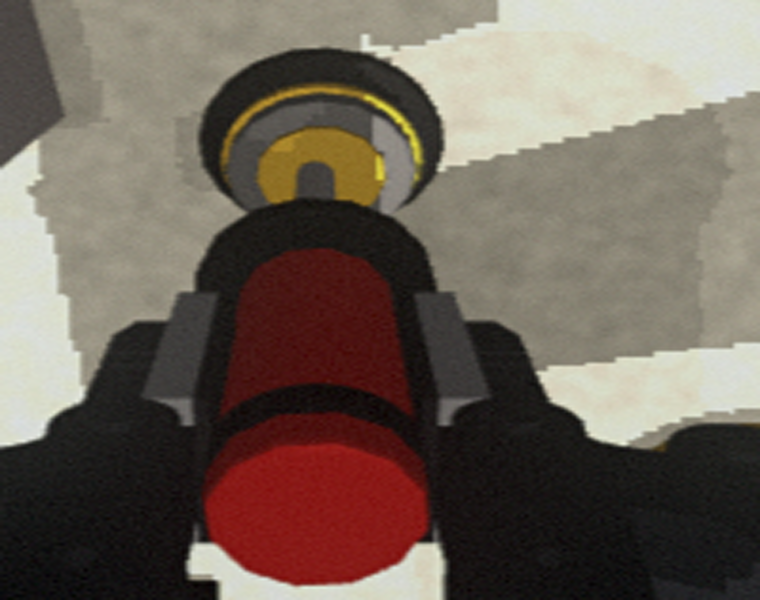

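Yellow is down at its stop with 15.4 N. Back to above the stand.

Emit:
play_rows:
  moves:
    - [[0, 0, 0.15], 0, 1]
    - [[0, 0, 0.27], 0, 1]
    - [[0.0, 0.0, 0.27], 0, 1]
    - [[0.0, 0.0, 0.27], 0, 1]
    - [[0.322, -0.103, 0.27], 0, 1]
    - [[0.322, -0.103, 0.27], 0, 1]
    - [[0.322, -0.103, 0.27], 0, 1]
    - [[0.322, -0.103, 0.27], 0, 1]
    - [[0.322, -0.103, 0.26], 0, 1]

```text
clock: 11.6
position: [597.0, -138.8, 404.6]
ee_rot: [0.711, -0.703, 0.003, -0.0]
contact_force: [-0.5, -0.7, -0.5]
gripper_width: 20.7
```

```bash
python3 - <<'E'
from h import *
s=arm.read_state(); print(s['clock'],s['position'],s['contact_force'],s['gripper_width'])
p=shot('wrist','w8')
cv2.imwrite('pics/w8z.png',cv2.resize(cv2.imread('pics/w8.png')[150:360,200:400],(760,600),interpolation=2))
x,y,z=s['position']; print(proj(p,(598.5,-139,90)),proj(p,(594.5,-141.3,90)),proj(p,(x,y,z-282)))
q=shot('top','t8'); cv2.imwrite('pics/t8z.png',cv2.resize(cv2.imread('pics/t8.png')[150:270,270:430],(800,600),interpolation=2))
E
```

```text
11.6 [ 597.02613115 -138.76495903  404.64899067] [-0.48426998 -0.68107803 -0.46020815] 20.747715934438265
(np.float64(282.32504661394637), np.float64(198.76767266977933)) (np.float64(286.76126070484304), np.float64(196.36688158866693)) (np.float64(283.8528190342685), np.float64(208.89793117348117))
```

View pics/w8z.png

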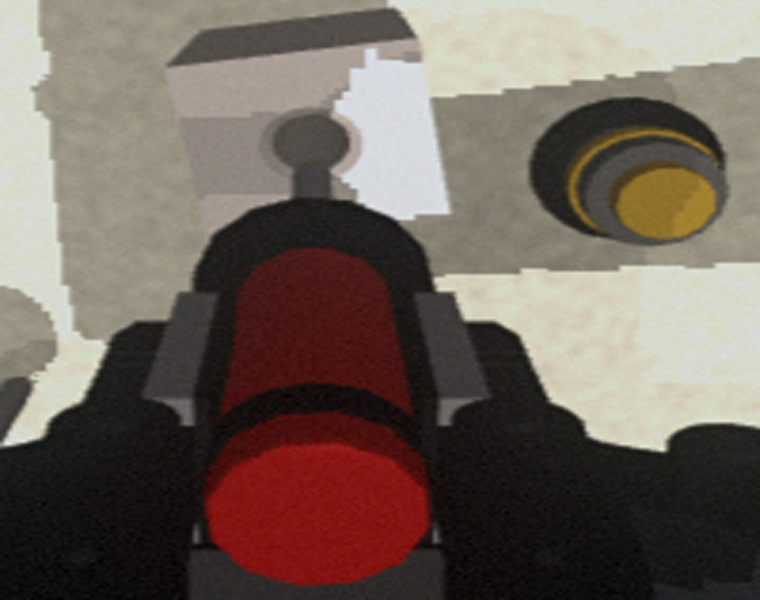

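Wrist view: the hole centre at px (282,199) works out to about (598.6, -138.6). I need +1.5 mm in x, then straight down.

Emit:
play_rows:
  moves:
    - [[0.005, 0, 0], 0, 1]
    - [[0.005, 0, -0.06], 0, 1]
    - [[0.005, 0.0, -0.12], 0, 1]
    - [[0.005, 0.0, -0.2], 0, 1]
    - [[0.005, 0, -0.28], 0, 1]
    - [[0.005, 0, -0.34], 0, 1]
    - [[0.005, 0, -0.362], 0, 1]
    - [[0.005, 0, -0.366], 0, 1]
    - [[0.005, 0, -0.366], 0, 1]

```text
clock: 12.82
position: [598.7, -138.7, 295.8]
ee_rot: [0.712, -0.703, 0.004, -0.001]
contact_force: [0.3, -0.5, -0.2]
gripper_width: 20.6
```

```bash
python3 - <<'E'
from h import *
s=arm.read_state(); print(s['clock'],s['position'],s['contact_force'],s['gripper_width'])
p=shot('wrist','w9')
cv2.imwrite('pics/w9z.png',cv2.resize(cv2.imread('pics/w9.png')[150:360,200:400],(760,600),interpolation=2))
E
```

```text
12.825 [ 598.73564034 -138.708546    295.77387211] [ 0.28086367 -0.46198706 -0.21887101] 20.588060338303304
```

View pics/w9z.png

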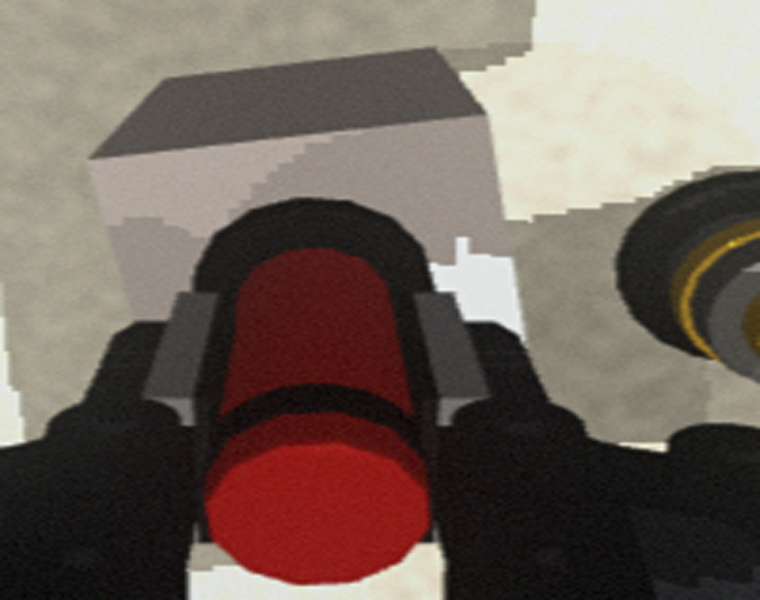

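Emit:
play_rows:
  moves:
    - [[0, 0, -0.009], 0, 1]
    - [[0, 0, -0.009], 0, 1]
    - [[0, 0, -0.009], 0, 0]
    - [[0, 0, -0.009], 0, -0.2]
    - [[0, 0, -0.009], 0, -0.2]
    - [[0, 0, -0.009], 0, -0.2]
    - [[0, 0, 0.05], 0, -0.2]
    - [[0, 0, 0.2], 0, -0.2]
    - [[0, 0, 0.35], 0, -0.2]
    - [[0, 0, 0.35], 0, -0.2]
    - [[0, 0, 0.35], 0, -0.2]

```text
clock: 14.25
position: [598.4, -138.6, 400.4]
ee_rot: [0.711, -0.703, 0.004, -0.001]
contact_force: [-0.2, -1.1, -0.4]
gripper_width: 51.1
```

```bash
python3 - <<'E'
from h import *
s=arm.read_state(); print(s['clock'],s['position'],s['contact_force'],s['gripper_width'])
p=shot('wrist','w10'); print(proj(p,(598.5,-139,165)),proj(p,(598.5,-139,98)))
E
```

```text
14.25 [ 598.3856005  -138.63920369  400.44121879] [-0.17657612 -1.10345971 -0.43199483] 51.11159316696024
(np.float64(283.87006936406226), np.float64(227.21086730997098)) (np.float64(284.13680949046915), np.float64(201.90177724846998))
```

View pics/w10.png

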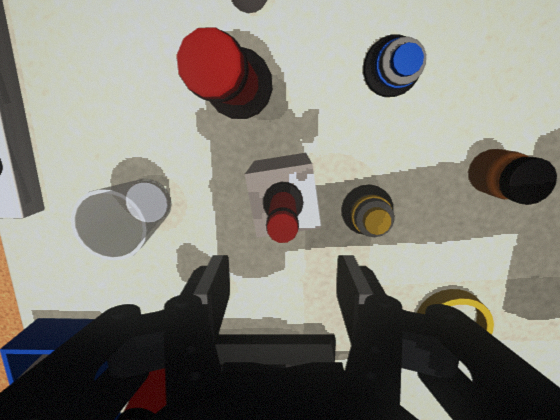

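The probe is seated (handle top at (283,226), predicted (284,227)). On to the hatch handle.

Emit:
play_rows:
  moves:
    - [[-0.355, 0.3, 0.05], 0, 0]
    - [[-0.355, 0.6, 0.05], 0, 0.3]
    - [[-0.355, 1.0, 0.0], 0, 0.3]
    - [[-0.355, 1.0, 0.0], 0, 0.3]
    - [[-0.355, 1.0, 0.0], 0, 0.3]
    - [[-0.355, 1.0, 0.0], 0, 0.3]
    - [[-0.355, 1.0, 0.0], 0, 0.3]
    - [[-0.355, 1.0, 0.0], 0, 0.3]

```text
clock: 15.3
position: [492.0, 160.5, 399.1]
ee_rot: [0.711, -0.703, 0.003, 0.001]
contact_force: [1.2, -0.4, -0.6]
gripper_width: 30.0
```

```bash
python3 - <<'E'
from h import *
s=arm.read_state(); print(s['clock'],s['position'],s['ee_rot'],s['contact_force'],s['gripper_width'])
p=shot('wrist','w11'); print(proj(p,(491,190,112)),proj(p,(492,120,112)),proj(p,(490,260,112)))
for n in ['hatch_handle','hatch_hinge']: print(n,arm.look_for(n,p))
E
```

```text
15.3 [491.98944854 160.45861473 399.10829747] [ 7.11062123e-01 -7.03122762e-01  2.96286268e-03  5.09561786e-04] [ 1.15625992 -0.35438212 -0.62824697] 30.00323191866869
(np.float64(284.02579151446275), np.float64(240.70566969631216)) (np.float64(283.8249393155352), np.float64(158.24086091766983)) (np.float64(284.2000198899031), np.float64(312.2394131216299))
hatch_handle [{'centre': [618.5, 157.8, 113.8], 'conf': 0.86}]
hatch_hinge [{'centre': [620.6, 152.1, 111.1], 'conf': 0.68}]
```

View pics/w11.png

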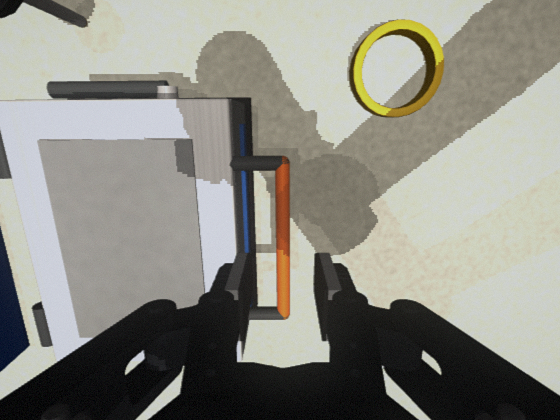

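Emit:
play_rows:
  moves:
    - [[0, 0.1, -0.1], 0, 0.3]
    - [[0, 0.1, -0.25], 0, 0.3]
    - [[0, 0.1, -0.38], 0, 0.3]
    - [[0, 0.1, -0.453], 0, 0.3]
    - [[0, 0.1, -0.453], 0, 0.3]
    - [[0, 0.1, -0.453], 0, 0.3]

```text
clock: 16.2
position: [492.8, 189.9, 264.8]
ee_rot: [0.711, -0.704, 0.003, -0.001]
contact_force: [0.3, 0.1, 0.4]
gripper_width: 30.0
```

```bash
python3 - <<'E'
from h import *
s=arm.read_state(); print(s['clock'],s['position'],s['contact_force'],s['gripper_width'])
p=shot('wrist','w12');q=shot('scene','s12')
cv2.imwrite('pics/s12z.png',cv2.resize(cv2.imread('pics/s12.png')[100:220,240:400],(800,600),interpolation=2))
E
```

```text
16.2 [492.76456475 189.93530408 264.77509413] [0.2933901  0.14055437 0.38362278] 29.971283161198112
```

View pics/w12.png

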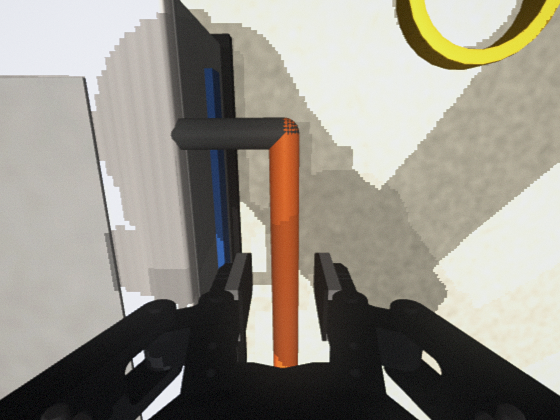

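View pics/s12z.png

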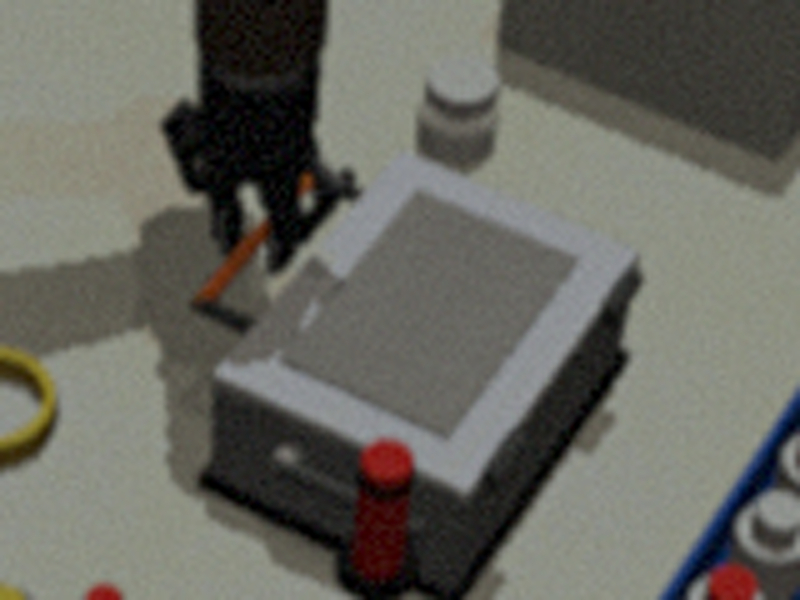

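The fingers straddle the bar (u≈285, between the pads at 245 and 320) and clear the hatch edge. I'll close them.

Emit:
play_rows:
  moves:
    - [[0, 0, 0], 0, 1]
    - [[0, 0, 0], 0, 1]
    - [[0, 0, 0], 0, 1]
    - [[0, 0, 0], 0, 1]

```text
clock: 16.8
position: [492.0, 190.2, 265.8]
ee_rot: [0.711, -0.703, 0.003, -0.001]
contact_force: [-5.3, 1.8, 4.3]
gripper_width: 9.5
```

Emit:
play_rows:
  moves:
    - [[0.001, 0, 0.037], 0, 1]
    - [[0.004, 0, 0.073], 0, 1]
    - [[0.008, 0, 0.11], 0, 1]
    - [[0.015, 0, 0.146], 0, 1]
    - [[0.023, 0, 0.181], 0, 1]
    - [[0.033, 0, 0.217], 0, 1]
    - [[0.044, 0, 0.251], 0, 1]
    - [[0.058, 0, 0.286], 0, 1]
    - [[0.073, 0, 0.319], 0, 1]
    - [[0.09, 0, 0.352], 0, 1]
    - [[0.09, 0, 0.352], 0, 1]

```text
clock: 18.18
position: [518.3, 190.5, 372.7]
ee_rot: [0.711, -0.704, 0.002, -0.001]
contact_force: [-7.0, 5.5, 2.6]
gripper_width: 9.5
```

```bash
python3 - <<'E'
from h import *
s=arm.read_state(); print(s['clock'],s['position'],s['contact_force'],s['wrist_torque'],s['gripper_width'])
p=shot('wrist','w13');q=shot('scene','s13')
cv2.imwrite('pics/s13z.png',cv2.resize(cv2.imread('pics/s13.png')[70:220,220:420],(800,600),interpolation=2))
E
```

```text
18.175 [518.27199216 190.49133436 372.6951221 ] [-6.96216902  5.5306532   2.62261981] [1.46323701 2.49958746 0.10337077] 9.503520112654202
```

View pics/w13.png

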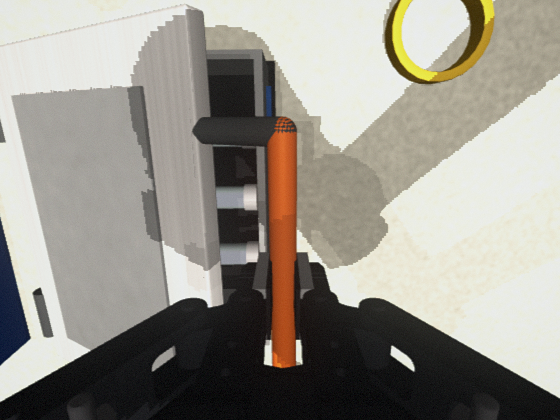

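View pics/s13z.png

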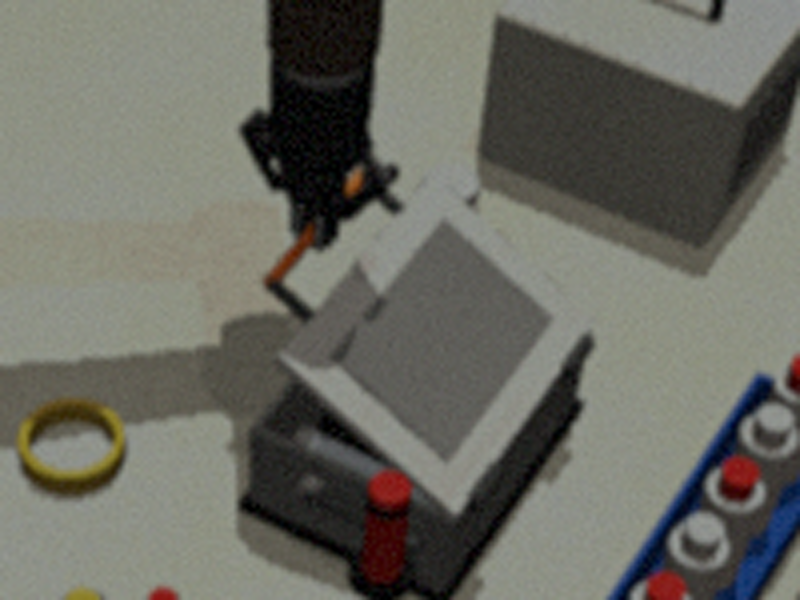

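Emit:
play_rows:
  moves:
    - [[0.02, 0, 0.027], 0, 1]
    - [[0.04, 0, 0.058], 0, 1]
    - [[0.061, 0, 0.087], 0, 1]
    - [[0.084, 0, 0.116], 0, 1]
    - [[0.108, 0, 0.144], 0, 1]
    - [[0.134, 0, 0.17], 0, 1]
    - [[0.161, 0, 0.195], 0, 1]
    - [[0.189, 0, 0.218], 0, 1]
    - [[0.218, 0, 0.24], 0, 1]
    - [[0.218, 0, 0.24], 0, 1]

```text
clock: 19.52
position: [582.3, 191.2, 448.8]
ee_rot: [0.711, -0.703, 0.001, -0.002]
contact_force: [-10.9, 6.5, 12.2]
gripper_width: 9.6
```

```bash
python3 - <<'E'
from h import *
s=arm.read_state(); print(s['clock'],s['position'],s['contact_force'],s['wrist_torque'],s['gripper_width'])
p=shot('wrist','w14');q=shot('scene','s14')
cv2.imwrite('pics/s14z.png',cv2.resize(cv2.imread('pics/s14.png')[50:200,240:440],(800,600),interpolation=2))
E
```

```text
19.525 [582.3165459  191.22325822 448.78307543] [-10.93870695   6.48660611  12.22174827] [1.85306182 3.90450677 0.09889346] 9.572039244660576
```

View pics/w14.png

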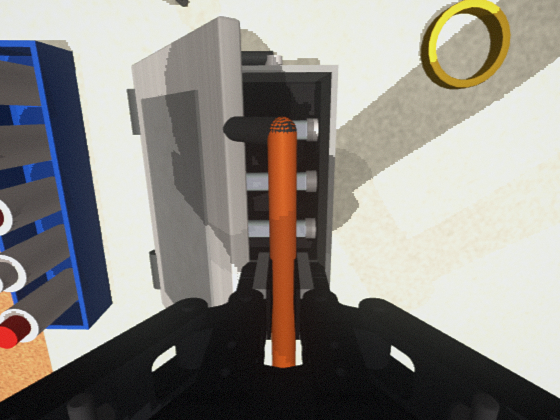

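View pics/s14z.png

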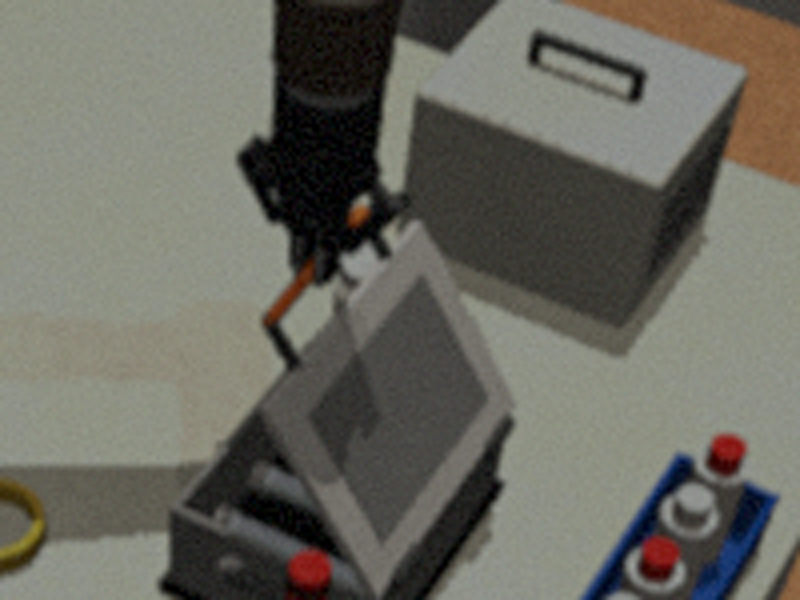

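Emit:
play_rows:
  moves:
    - [[0.015, 0, 0.01], 0, 1]
    - [[0.029, 0, 0.018], 0, 1]
    - [[0.045, 0, 0.028], 0, 1]
    - [[0.061, 0, 0.038], 0, 1]
    - [[0.078, 0, 0.047], 0, 1]
    - [[0.094, 0, 0.055], 0, 1]
    - [[0.11, 0, 0.064], 0, 1]
    - [[0.127, 0, 0.072], 0, 1]
    - [[0.127, 0, 0.072], 0, 1]
    - [[0.127, 0, 0.072], 0, 1]

```text
clock: 20.88
position: [620.3, 191.7, 472.9]
ee_rot: [0.711, -0.703, 0.002, -0.004]
contact_force: [-3.6, 5.1, 5.1]
gripper_width: 9.4
```

```bash
python3 - <<'E'
from h import *
s=arm.read_state(); print(s['clock'],s['position'],s['contact_force'],s['wrist_torque'],s['gripper_width'])
p=shot('wrist','w15');q=shot('scene','s15')
cv2.imwrite('pics/s15z.png',cv2.resize(cv2.imread('pics/s15.png')[50:200,240:440],(800,600),interpolation=2))
x,y,z=s['position']
dx,dz=x-712,z-265.8; print('r',np.hypot(dx,dz),'th',np.arctan2(dz,-dx))
E
```

```text
20.875 [620.34968288 191.66360884 472.88734928] [-3.55718801  5.08717275  5.05267859] [1.38761244 1.12786361 0.08257234] 9.403207073033123
r 226.46180883081 th 1.154139680079538
```

View pics/w15.png

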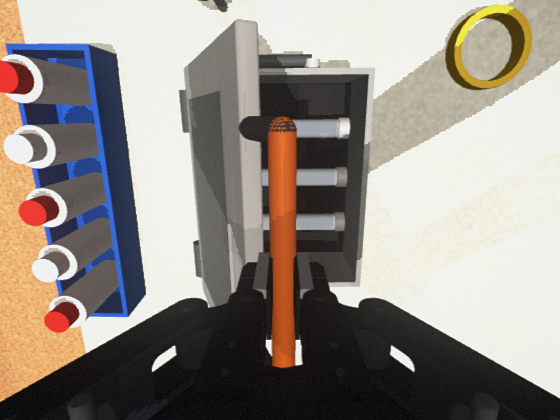

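View pics/s15z.png

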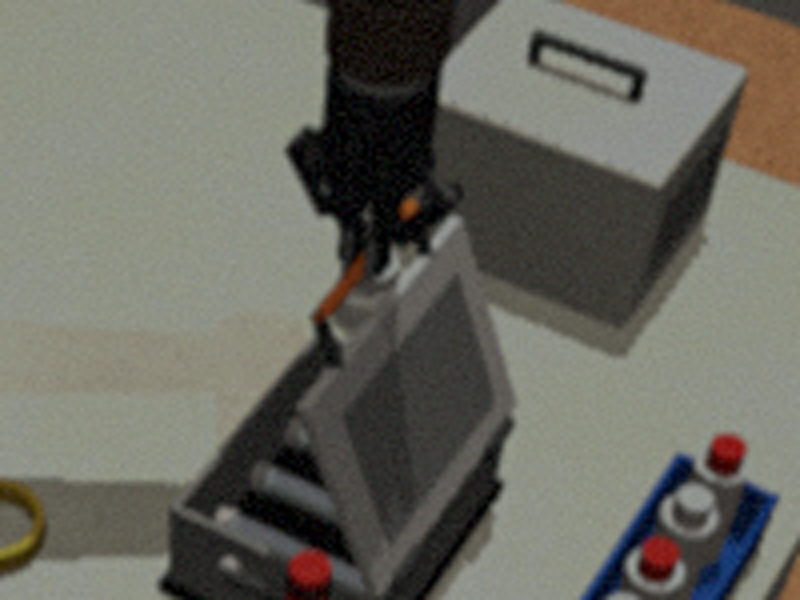

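The raised hatch reads about 1.14–1.15 rad from the TCP arc, with several lit tubes visible in the open chest. It held for more than 0.25 s, well short of the stop. I'll bring it back to about 0.86.

Emit:
play_rows:
  moves:
    - [[-0.014, 0, -0.008], 0, 1]
    - [[-0.027, 0, -0.015], 0, 1]
    - [[-0.043, 0, -0.024], 0, 1]
    - [[-0.059, 0, -0.033], 0, 1]
    - [[-0.091, 0, -0.053], 0, 1]
    - [[-0.121, 0, -0.075], 0, 1]
    - [[-0.15, 0, -0.098], 0, 1]
    - [[-0.173, 0, -0.117], 0, 1]
    - [[-0.173, 0, -0.117], 0, 1]
    - [[-0.173, 0, -0.117], 0, 1]
    - [[-0.173, 0, -0.117], 0, 1]

```text
clock: 22.35
position: [568.1, 191.1, 438.0]
ee_rot: [0.711, -0.703, 0.002, -0.003]
contact_force: [-4.2, -1.6, 6.2]
gripper_width: 9.3
```

```bash
python3 - <<'E'
from h import *
s=arm.read_state(); print(s['clock'],s['position'],s['joint_vel'].round(4),s['contact_force'],s['wrist_torque'],s['gripper_width'])
p=shot('wrist','w16');q=shot('scene','s16');t=shot('top','t16')
cv2.imwrite('pics/s16z.png',cv2.resize(cv2.imread('pics/s16.png')[50:200,240:440],(800,600),interpolation=2))
cv2.imwrite('pics/t16z.png',cv2.resize(cv2.imread('pics/t16.png')[100:280,130:370],(800,600),interpolation=2))
x,y,z=s['position']
print('th_x',np.arccos((712-x)/220),'th_z',np.arcsin((z-265.8-5)/220))
s=arm.read_state(); print(s['position'])
E
```

```text
22.35 [568.11477116 191.11877062 437.99179602] [-0.0005  0.0001  0.0014 -0.0014  0.0011  0.0011] [-4.15497752 -1.62852058  6.20632768] [-0.41573265  1.09996034  0.07713354] 9.303192900054704
th_x 0.8579049311917166 th_z 0.8632557396376569
[568.13251722 191.13420108 437.99752379]
```

View pics/w16.png

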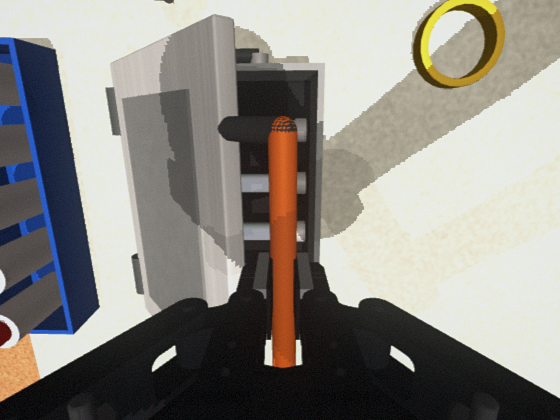

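View pics/s16z.png

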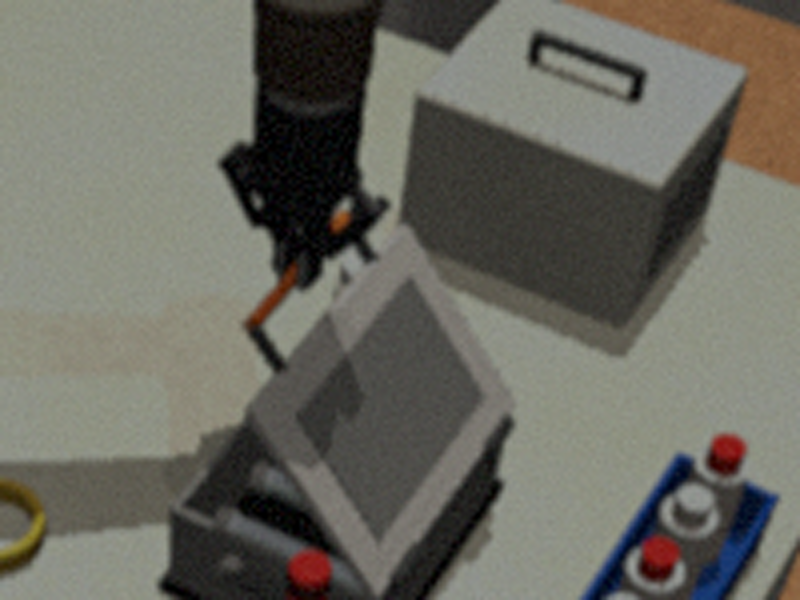

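View pics/t16z.png

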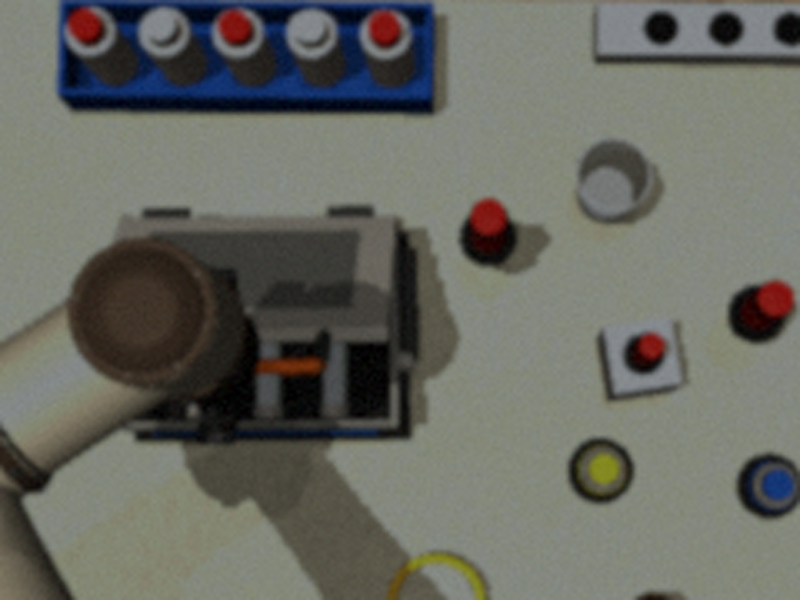

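```bash
python3 - <<'E'
from h import *
q=arm.get_image('scene');t=arm.get_image('top')
for th in (.7,.8,.86,.92,1.0):
    e=(712-220*np.cos(th),121,106+220*np.sin(th)); c=(712-180*np.cos(th),70,106+180*np.sin(th))
    print(th,np.round(proj(q,e),1),np.round(proj(q,c),1),np.round(proj(t,e),1))
s=arm.read_state();print(s['clock'],s['position'],s['contact_force'])
E
```

```text
0.7 [293.  134.6] [292.3 155.4] [227.6 220. ]
0.8 [297.5 132.6] [296.1 153.9] [227.1 213.7]
0.86 [300.5 131.6] [298.6 153.2] [226.8 209.5]
0.92 [303.7 130.8] [301.2 152.7] [226.6 205.2]
1.0 [308.2 130.1] [304.9 152.3] [226.3 199. ]
22.6 [568.12389446 191.14535242 438.01208657] [-4.21194462 -1.61938372  6.51572995]
```

Emit:
play_rows:
  moves:
    - [[-0.008, 0, -0.007], 0, 1]
    - [[-0.016, 0, -0.014], 0, 1]
    - [[-0.016, 0, -0.014], 0, 1]
    - [[-0.016, 0, -0.014], 0, 1]
    - [[-0.016, 0, -0.014], 0, 1]
    - [[-0.016, 0, -0.014], 0, 1]
    - [[-0.016, 0, -0.014], 0, 1]
    - [[-0.016, 0, -0.014], 0, 1]

```text
clock: 23.6
position: [563.4, 191.1, 433.7]
ee_rot: [0.711, -0.703, 0.002, -0.003]
contact_force: [-0.7, -0.7, 4.1]
gripper_width: 9.5
```

```bash
python3 - <<'E'
from h import *
s=arm.read_state();print(s['clock'],s['position'],s['contact_force'],s['joint_vel'].round(4),s['gripper_width'],np.arccos((712-s['position'][0])/220))
t=shot('top','t17')
print(proj(t,(598.5,-139,165)),cent(t,(315,195,332,212),[0,180,90],[8,255,255]))
print(arm.job_done())
E
```

```text
23.6 [563.36877034 191.07378079 433.74795232] [-0.69726646 -0.72525684  4.13042232] [-0.0004 -0.0002 -0.0006  0.0001 -0.0001 -0.0004] 9.481764429382647 0.8290228621629
(np.float64(324.8480268921223), np.float64(203.1869838378267)) (np.float64(324.7714285714286), np.float64(203.57142857142858), 35)
the job is handed in; nothing more can be done
None
```

I completed every step and handed the job in at 23.6 s, with the gripper still holding the hatch at about 0.83 rad. `job_done` gives no verdict, so what follows rests on my own readings.

- **Contacts:** I pressed the probe's tip on blue first, reaching 6.1 N with the height reading near its stop. Yellow followed, reaching 15.4 N at its stop.
- **Probe:** It is back in its stand and let go. In the last top picture its handle top was within 0.5 px of where it should be.
- **Hatch:** I raised it by the handle to about 1.15 rad by the arm's position, past the balance point and well short of its stop. I then brought it back and settled it in the middle of the allowed 0.70–0.97 rad. The joints were essentially still.

**Disagreements:**
- The scene camera read about 5–10 mm off the top and wrist cameras. Before the last small lowering it put the hatch at about 0.90–0.94 rad, where the arm's position and the top camera gave 0.86. I trusted the latter two.
- The arm's path around the hinge came out up to 6 mm too wide, probably because the bar rolled a little in the pads.

I saw no bystander moved in the pictures, but did not measure their positions.

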